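# Tighten the analyser chamber's cover crosswise in two passes

## Task

Tighten the chamber's cover plate evenly with its four wing screws, clockwise and crosswise: always both screws of one opposite pair, then both of the other. First pass: turn each screw until you feel it bite and then about 20 degrees further, so that its orange ring has sunk about halfway; only when all four are so, go round a second time in the same crosswise way and turn each home to its hard stop, ring flush, without forcing it so that its insert is twisted round. Do not lean on the cover, leave everything else on the table alone, and let go at the end.

Things in the scene. Friction and masses are not known exactly. Their poses are not given: they have to be found in the camera images.
- chamber: Fixed white round base, 250 mm wide, with an aluminium cover plate (top 67 mm above the table) and a sight glass (88 mm wide, 4 mm high) in its middle. Origin: on the table under the centre, z up. The wing screws a, b, c, d stand 85 mm from the centre at 0, 90, 180, 270 degrees from its x axis: a is opposite c, b opposite d.
- wing_a: Teal wing of screw a: a bar 60 mm long (x), 13 wide (y), 24 high (z up); origin at its centre, 94 mm above the table. Under it: a 13 mm stem, then a boss 44 mm wide ending at most 6 mm above the plate. Clockwise from above tightens. It runs nearly free for a hidden 0.1 to 0.8 rad (not told by its direction), then bites, then clamps for 0.8 rad up to a hard stop; height stays.
- wing_b: Teal wing of screw b: a bar 60 mm long (x), 13 wide (y), 24 high (z up); origin at its centre, 94 mm above the table. Under it: a 13 mm stem, then a boss 44 mm wide ending at most 6 mm above the plate. Clockwise from above tightens. It runs nearly free for a hidden 0.1 to 0.8 rad (not told by its direction), then bites, then clamps for 0.8 rad up to a hard stop; height stays.
- wing_c: Teal wing of screw c: a bar 60 mm long (x), 13 wide (y), 24 high (z up); origin at its centre, 94 mm above the table. Under it: a 13 mm stem, then a boss 44 mm wide ending at most 6 mm above the plate. Clockwise from above tightens. It runs nearly free for a hidden 0.1 to 0.8 rad (not told by its direction), then bites, then clamps for 0.8 rad up to a hard stop; height stays.
- wing_d: Teal wing of screw d: a bar 60 mm long (x), 13 wide (y), 24 high (z up); origin at its centre, 94 mm above the table. Under it: a 13 mm stem, then a boss 44 mm wide ending at most 6 mm above the plate. Clockwise from above tightens. It runs nearly free for a hidden 0.1 to 0.8 rad (not told by its direction), then bites, then clamps for 0.8 rad up to a hard stop; height stays.
- ring_a: Orange load ring (35 mm wide) round the foot of screw a; origin at the centre of its top. While the screw is slack it stands 2 mm proud of its steel boss (73 mm above the table); after the bite it sinks 2.5 mm per rad of turn; flush with the boss (71 mm above the table) at the hard stop. Half clamped is 1 mm down.
- ring_b: Orange load ring (35 mm wide) round the foot of screw b; origin at the centre of its top. While the screw is slack it stands 2 mm proud of its steel boss (73 mm above the table); after the bite it sinks 2.5 mm per rad of turn; flush with the boss (71 mm above the table) at the hard stop. Half clamped is 1 mm down.
- ring_c: Orange load ring (35 mm wide) round the foot of screw c; origin at the centre of its top. While the screw is slack it stands 2 mm proud of its steel boss (73 mm above the table); after the bite it sinks 2.5 mm per rad of turn; flush with the boss (71 mm above the table) at the hard stop. Half clamped is 1 mm down.
- ring_d: Orange load ring (35 mm wide) round the foot of screw d; origin at the centre of its top. While the screw is slack it stands 2 mm proud of its steel boss (73 mm above the table); after the bite it sinks 2.5 mm per rad of turn; flush with the boss (71 mm above the table) at the hard stop. Half clamped is 1 mm down.
- insert_a (a joint): Angle (rad) by which the threaded insert of screw a has been twisted; 0 is sound. The screw takes almost no torque running free, about 0.25 Nm from the bite on (steady) and more only at the hard stop; over about 0.7 Nm there the insert slips and stays twisted, and beyond 0.2 rad it is stripped. The screw stays where it is left.
- insert_b (a joint): Angle (rad) by which the threaded insert of screw b has been twisted; 0 is sound. The screw takes almost no torque running free, about 0.25 Nm from the bite on (steady) and more only at the hard stop; over about 0.7 Nm there the insert slips and stays twisted, and beyond 0.2 rad it is stripped. The screw stays where it is left.
- insert_c (a joint): Angle (rad) by which the threaded insert of screw c has been twisted; 0 is sound. The screw takes almost no torque running free, about 0.25 Nm from the bite on (steady) and more only at the hard stop; over about 0.7 Nm there the insert slips and stays twisted, and beyond 0.2 rad it is stripped. The screw stays where it is left.
- insert_d (a joint): Angle (rad) by which the threaded insert of screw d has been twisted; 0 is sound. The screw takes almost no torque running free, about 0.25 Nm from the bite on (steady) and more only at the hard stop; over about 0.7 Nm there the insert slips and stays twisted, and beyond 0.2 rad it is stripped. The screw stays where it is left.
- rack_1: Bystander, loose: grey rack of six places, 186 mm long along its y axis, with capped tubes, 116 mm high. Origin under its centre on the table. Leave alone.
- rack_2: Bystander, loose: grey rack of six places, 186 mm long along its y axis, with capped tubes, 116 mm high. Origin under its centre on the table. Leave alone.
- bottle: Bystander, loose: closed bottle, 64 mm wide, 130 mm high. Origin under its centre on the table. Leave alone.
- jar: Bystander, loose: amber jar, 70 mm wide, 80 mm high. Origin under its centre on the table. Leave alone.
- spare_seal: Bystander, loose: black rubber ring lying on the table by the chamber, 60 mm wide, 6 mm high. Origin under its centre on the table. Leave alone.
- spanner: Bystander, loose: steel spanner, 150 mm long along its x axis, lying on the table by the chamber. Origin under its centre on the table. Leave alone.

How it is judged:
By the outcome, as a careful person would: the job done as asked, in the order asked, and still so for the second after the job is handed in, with the robot touching nothing.
It also fails if it takes over 72 s, if anything falls off the work surface, if the arm or the gripper's body presses on something with over 40 N, if the wrist force passes 120 N, or if a joint passes its speed limit or range.

## Robot

A 6-joint arm with a two-finger parallel gripper is mounted at the origin on the work surface. World frame = base frame: x ahead of the robot, y to its left, z up, the work surface at z = 0. Lengths are in m, angles in rad, forces in N, time in s.
With the tool pointing down it reaches from about 0.25 to 0.725 m from the base axis. Payload 4 kg.
Tool frame: the origin (TCP) lies midway between the tips of the shut fingers; the grasp point (between the pads) lies 19 mm behind it; x points along the fingers, z is the direction in which the jaws open and shut, and the axes are right-handed (so a half turn about x gives the same grasp; the last joint's range is limited). The gripper opens to 85 mm and grips with 20 to 120 N. Pads are 22 mm wide; open, the fingers measure 114 mm over their backs; the gripper's body (76 mm by 85 mm) begins 54 mm behind the grasp point. The pads swing forward as they close: fully open they stand 13 mm farther back than shut.
Start: joints at [-1.298, 0.241, 0.005, 1.335, 0, 1.571], TCP at [0.135, -0.482, 0.231] pointing down, gripper open.
Joint ranges: [-2.72, 2.72], [-1.05, 1.87], [-1.09, 1.28], [-1.99, 2.15], [-1.42, 1.44], [-3.14, 3.14]. Speed limits (rad/s): [2.79, 2.79, 3.14, 3.14, 3.14, 3.14].

## Interface

Orientations are given as a unit quaternion [x, y, z, w].
In Python, from cell import env gives the robot as it stands.
- The arm moves only by the shell command python3 -m pendant 'ROWS'. ROWS is JSON, a list that holds one entry, the list of rows, each a list of 7 numbers: the turn, a rotation vector about the tool's x, y, z in rad, then the shift along the tool's x, y, z in m, then the closure, from 0 (fully open) to 1 (shut). A call has exactly 10 rows; each row is the pose to reach, as a shift and turn from the pose measured when the call began, along the tool's axes at that moment; what a row does not reach only later rows make up. A row lasts 1/8 s, in which the tool goes at most 62.5 mm and 10.7 degrees, less where a joint would pass 70% of its speed; a pose out of reach is approached as far as the arm can. A call with a gripper value outside its range is refused whole. The fingers move at their own pace and stop on an object; the grip force is fixed at half the most. Time passes only in rows, so rows that repeat a pose let the fingers close, or fill a call up. It gives the time, the measured TCP pose, the force and the opening at its end, in the units of the state.
- env.get_obs(): the state, without advancing time (a new reading comes with each control period).
- env.read_camera(name): name is "scene" or "top"; returns a dict with "image" (420x560x3 uint8, blue, green, red), "z_map" (420x560 float32, m along the optical axis (not along the pixel's ray), 0 where there is no reading), "fx", "fy", "cx", "cy" (pixels), "k1" (the pictures are not rectified: a ray, as slopes to the right and down, at radius r is drawn at 1 + k1 r^2 times it, then the intrinsics apply), "R" (3x3) and "t" (3): a world point X has camera coordinates R X + t. Camera axes: x right, y down, z forward; pixel columns grow to the right and rows downward; lengths in m; the calibration is good to about 2 mm. A picture is of the moment at which its call begins.
- env.job_done(): hands the job in, once; it reports no verdict.
The state is a dict: "time": time; "q": joint angles; "joint_velocities": joint speeds; "tau": joint torques, N m; "eef_pos": TCP position; "ee_rot": TCP orientation; "force": force on the tool from outside, world axes, zero at the start; "torque": the same for the moment, N m; "opening": finger opening in m.
Only numpy, scipy, OpenCV 4.12 (cv2) and the standard library are available. Lean on these libraries where they do the work, as an engineer would, in place of code of your own. Each camera call takes 0.05 s, during which the arm holds its last target.

## Working session

There is one attempt and no reset: what is moved stays moved. The work goes in short steps, Python scripts to look and compute and a shell command to move; the robot and the scene stay as the last step left them, time stands still between calls to the robot, and variables do not carry over. Pictures are saved under pics/ and viewed, and the job is handed in when it is done.

```bash
ls; mkdir -p pics; python3 - <<'E'
from cell import env
import cv2,numpy as np
o=env.get_obs();print(o)
for n in("scene","top"):
    c=env.read_camera(n);cv2.imwrite(f"pics/{n}0.png",c["image"]);print(n,c["fx"],c["fy"],c["cx"],c["cy"],c["k1"],c["R"],c["t"])
    np.savez(f"{n}0.npz",**c)
E
```

```text
pics
{'time': 0.0, 'q': array([-1.29799737e+00,  2.41413125e-01,  3.73412107e-03,  1.33518172e+00,
        4.27006869e-06,  1.57083109e+00]), 'joint_velocities': array([-1.00655136e-03,  1.44275453e-03,  1.42986863e-04,  3.81457637e-04,
       -8.17661027e-04, -6.41507735e-05]), 'tau': array([-1.54068384e-03, -3.72315073e+01,  2.52410513e+01,  1.70477154e-02,
       -1.38930482e-04, -2.67469920e-05]), 'eef_pos': array([ 0.13454812, -0.48091266,  0.23041664]), 'ee_rot': array([ 0.42781943,  0.56391731, -0.42693479,  0.56275616]), 'force': array([-0.44959469, -0.29062746,  0.05329595]), 'torque': array([-0.02732348, -0.03518434,  0.03879965]), 'opening': 0.08573542596360548}
scene 417.34746404339296 417.34746404339296 277.82464167131087 209.44607476128115 -0.02221628461627493 [[ 4.61948872e-01  8.86906555e-01  3.88872447e-05]
 [ 5.07472777e-01 -2.64283292e-01 -8.20137624e-01]
 [-7.27375157e-01  3.78881384e-01 -5.72166302e-01]] [-0.27164111 -0.2332068   1.68215115]
top 392.68333643533765 392.68333643533765 283.433810419721 207.78042813855578 0.030702107879226982 [[-1.38524043e-02 -9.99901559e-01 -2.23225874e-03]
 [-9.95327123e-01  1.40023217e-02 -9.55397980e-02]
 [ 9.55616498e-02  8.98371761e-04 -9.95423108e-01]] [0.00474118 0.5975001  0.99995164]
```

View pics/scene0.png

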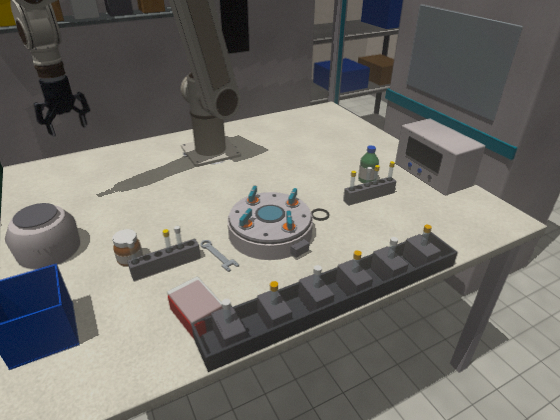

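View pics/top0.png

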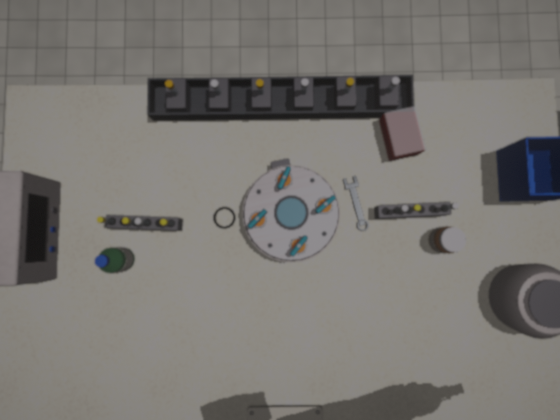

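```bash
cat > h.py <<'E'
import numpy as np,cv2
def und(c,u,v):
    k=float(c["k1"]);x=(u-float(c["cx"]))/float(c["fx"]);y=(v-float(c["cy"]))/float(c["fy"])
    a,b=x.copy(),y.copy()
    for _ in range(8):
        s=1+k*(a*a+b*b);a=x/s;b=y/s
    return a,b
def atz(c,u,v,z):
    u=np.asarray(u,float);v=np.asarray(v,float)
    a,b=und(c,u,v);d=np.stack([a,b,np.ones_like(a)],-1)@c["R"];o=-c["R"].T@c["t"]
    return o+d*((z-o[2])/d[...,2])[...,None]
def full(c):
    v,u=np.mgrid[:420,:560].astype(float);a,b=und(c,u,v);z=c["z_map"]
    P=np.stack([a*z,b*z,z],-1);return (P-c["t"])@c["R"]
def px(c,X):
    p=c["R"]@X+c["t"];a,b=p[0]/p[2],p[1]/p[2];s=1+c["k1"]*(a*a+b*b)
    return c["fx"]*a*s+c["cx"],c["fy"]*b*s+c["cy"]
E
python3 - <<'E'
from h import *
c=dict(np.load("top0.npz"));P=full(c);im=c["image"]
# chamber plate / table
for n,(r0,r1,c0,c1) in dict(table=(290,310,250,280),plate=(180,190,260,270),glass=(205,218,283,298)).items():
    q=P[r0:r1,c0:c1].reshape(-1,3);print(n,q.mean(0),q.std(0))
# region height
hsv=cv2.cvtColor(im,cv2.COLOR_BGR2HSV)
roi=np.zeros((420,560),bool);roi[155:265,240:345]=1
m=roi&(P[...,2]>0.088)&(P[...,2]<0.125)
n,l,st,ce=cv2.connectedComponentsWithStats(m.astype(np.uint8),connectivity=8)
for i in range(1,n):
    if st[i,4]<30: continue
    q=P[l==i];e=q[:,:2].mean(0);w,V=np.linalg.eigh(np.cov((q[:,:2]-e).T))
    d=V[:,1];print(st[i],ce[i],e,q[:,2].mean(),np.degrees(np.arctan2(d[1],d[0])),np.sqrt(w*12))
# teal color
t=roi&(hsv[...,0]>82)&(hsv[...,0]<105)&(hsv[...,1]>110)
n,l,st,ce=cv2.connectedComponentsWithStats(t.astype(np.uint8),connectivity=8)
for i in range(1,n):
    if st[i,4]<20: continue
    v,u=np.nonzero(l==i);q=atz(c,u,v,0.106);e=q[:,:2].mean(0);w,V=np.linalg.eigh(np.cov((q[:,:2]-e).T))
    d=V[:,1];print('teal',st[i],ce[i],e,np.degrees(np.arctan2(d[1],d[0])),np.sqrt(w*12))
cr=cv2.resize(im[150:270,230:350],None,fx=5,fy=5,interpolation=cv2.INTER_CUBIC);cv2.imwrite("pics/topcrop.png",cr)
s=dict(np.load("scene0.npz"))["image"];cv2.imwrite("pics/scenecrop.png",cv2.resize(s[170:265,215:335],None,fx=6,fy=6,interpolation=cv2.INTER_CUBIC))
E
```

```text
table [0.35919928 0.04946652 0.00365563] [0.01691916 0.02289953 0.06068423]
plate [0.65377388 0.04353874 0.06710981] [0.00732022 0.00728553 0.00172573]
glass [ 0.58417104 -0.01983561  0.0812235 ] [0.01276495 0.01090158 0.09888856]
[278 166  13  24 134] [283.85820896 177.35820896] [ 0.66490555 -0.00574803] 0.10428977110630866 155.19237264397432 [0.01304804 0.05950113]
[315 195  21  19 132] [324.99242424 203.68181818] [ 0.59880403 -0.10463587] 0.10440719399009715 129.8708192882974 [0.01288773 0.06084115]
[247 209  20  20 140] [257.00714286 218.24285714] [0.56573295 0.06060185] 0.10420118491566287 135.93455427479645 [0.01360061 0.05827493]
[290 235  18  21 135] [298.44444444 245.07407407] [ 0.49974162 -0.03847032] 0.10502292838912441 140.71186327988366 [0.01299574 0.0585736 ]
teal [284 168   6   8  27] [286.55555556 171.2962963 ] [ 0.67948481 -0.01253473] 152.78834928769027 [0.00843255 0.01974124]
teal [278 179   7   9  30] [280.96666667 183.33333333] [0.64997878 0.00150878] 154.47089467930851 [0.00834626 0.02230538]
teal [327 197   7   6  23] [329.91304348 199.39130435] [ 0.60892658 -0.11663631] 127.64393115854693 [0.00742548 0.01857297]
teal [316 205   9   7  29] [319.96551724 208.17241379] [ 0.58788412 -0.09205499] 127.9335444294341 [0.00769852 0.02215565]
teal [259 211   7   7  27] [261.7037037  213.48148148] [0.57697238 0.04905976] 133.2259048791013 [0.00824728 0.01922954]
teal [249 220   7   8  31] [251.87096774 223.38709677] [0.55333956 0.07297438] 138.83303653942147 [0.00909083 0.01967669]
teal [300 237   6   7  25] [302.48 239.92] [ 0.51190551 -0.04833291] 142.33317928185855 [0.00749934 0.01924365]
teal [291 247   7   8  28] [294.03571429 250.64285714] [ 0.48659913 -0.02763364] 141.0084355302542 [0.00792507 0.02067706]
```

```bash
python3 - <<'E'
from cell import env
from scipy.spatial.transform import Rotation as R
o=env.get_obs();M=R.from_quat(o["ee_rot"]).as_matrix();print(M.round(4))
import numpy as np
print(np.degrees(np.arctan2(M[1,2],M[0,2])))
E
```

```text
[[-5.000e-04  9.630e-01  2.694e-01]
 [ 1.800e-03  2.694e-01 -9.630e-01]
 [-1.000e+00 -0.000e+00 -1.900e-03]]
-74.37115409728321
```

View pics/topcrop.png

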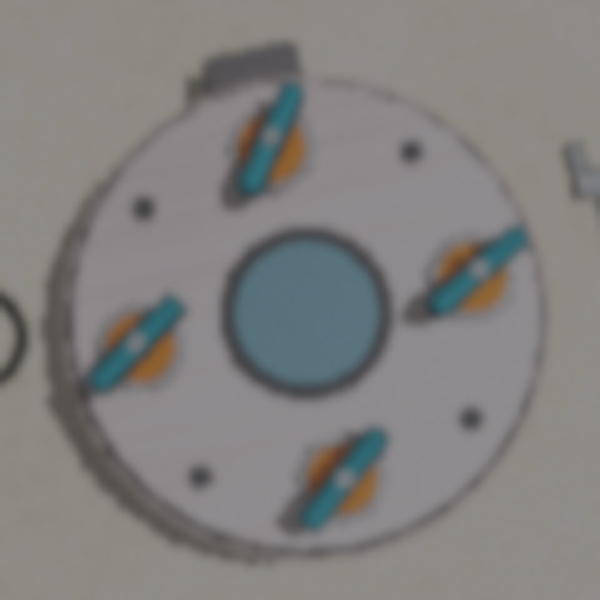

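View pics/scenecrop.png

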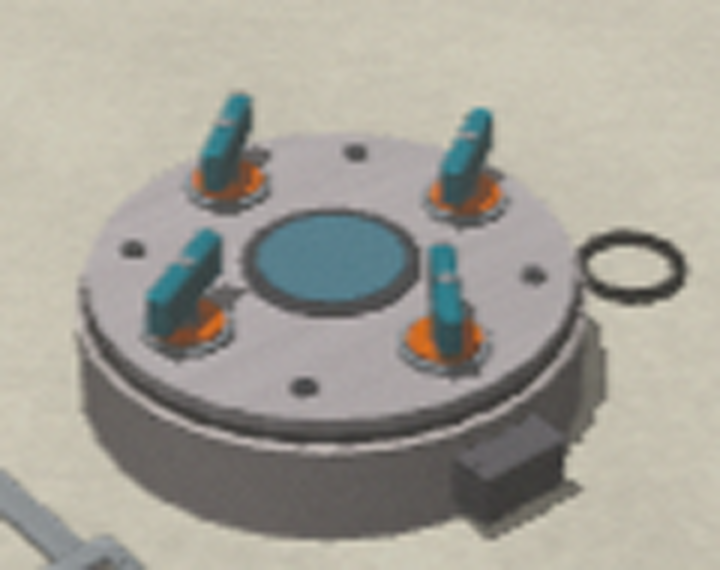

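```bash
cat > s.py <<'E'
from cell import env
import numpy as np,sys
from scipy.spatial.transform import Rotation as R
W=dict(A=(.6657,-.0055),B=(.5989,-.1055),C=(.5657,.0613),D=(.4989,-.0387))
def st():
    o=env.get_obs();M=R.from_quat(o["ee_rot"]).as_matrix()
    print("t",round(o["time"],2),"p",o["eef_pos"].round(4),"yaw",np.degrees(np.arctan2(M[1,2],M[0,2])).round(2),"q6",np.degrees(o["q"][5]).round(1),"F",o["force"].round(2),"T",o["torque"].round(3),"tau6",o["tau"][5].round(3),"op",o["opening"].round(4),"x",M[:,0].round(3))
    return o,M
def go(name,yaw,z=.080):
    o,M=st();d=np.array([*W[name],z])-o["eef_pos"];y=np.arctan2(M[1,2],M[0,2])
    print(name,"turn x",round(-(np.radians(yaw)-y),3),"shift",(M.T@d).round(4))
if __name__=="__main__":
    if len(sys.argv)>2: go(sys.argv[1],float(sys.argv[2]))
    else: st()
E
python3 -m pendant '[[[-0.18,0,0,0.008,0.055,-0.0236,0],[-0.36,0,0,0.016,0.110,-0.0473,0],[-0.54,0,0,0.024,0.165,-0.071,0],[-0.72,0,0,0.032,0.219,-0.0946,0],[-0.9,0,0,0.04,0.274,-0.118,0],[-1.08,0,0,0.048,0.329,-0.142,0],[-1.26,0,0,0.056,0.384,-0.1655,0],[-1.44,0,0,0.064,0.439,-0.189,0],[-1.62,0,0,0.072,0.494,-0.213,0],[-1.8,0,0,0.08,0.5483,-0.2364,0.3]]]'; python3 s.py B 40
```

```text
time: 1.35
eef_pos: [0.6, -0.1039, 0.1501]
ee_rot: [-0.177, 0.685, 0.178, 0.684]
force: [-0.1, -0.5, 0.4]
opening: 0.0697Traceback (most recent call last):
  File "s.py", line 13, in <module>
    if len(sys.argv)>2: go(sys.argv[1],float(sys.argv[2]))
                        ~~^^^^^^^^^^^^^^^^^^^^^^^^^^^^^^^^
  File "s.py", line 10, in go
    o,M=st();d=np.array([*W[name],z])-o["eef_pos"];y=np.arctan2(M[1,2],M[0,2])
        ~~^^
  File "s.py", line 7, in st
    print("t",round(o["time"],2),"p",o["eef_pos"].round(4),"yaw",np.degrees(np.arctan2(M[1,2],M[0,2])).round(2),"q6",np.degrees(o["q"][5]).round(1),"F",o["force"].round(2),"T",o["torque"].round(3),"tau6",o["tau"][5].round(3),"op",o["opening"].round(4),"x",M[:,0].round(3))
                                                                                                                                                                                                                                      ^^^^^^^^^^^^^^^^^^
AttributeError: 'float' object has no attribute 'round'
```

```bash
sed -i 's/o\["opening"\].round(4)/round(o["opening"],4)/' s.py; python3 s.py B 40
```

```text
t 1.35 p [ 0.6    -0.1039  0.1501] yaw 29.12 q6 51.0 F [-0.06 -0.49  0.38] T [-0.037 -0.012 -0.013] tau6 0.688 op 0.0697 x [-0.001  0.002 -1.   ]
B turn x -0.19 shift [ 0.0701 -0.001  -0.0017]
```

```bash
python3 -m pendant '[[[-0.15,0,0,0.02,-0.001,-0.0017,0.3],[-0.19,0,0,0.045,-0.001,-0.0017,0.3],[-0.19,0,0,0.07,-0.001,-0.0017,0.4],[-0.19,0,0,0.07,-0.001,-0.0017,0.6],[-0.19,0,0,0.07,-0.001,-0.0017,1],[-0.19,0,0,0.07,-0.001,-0.0017,1],[-0.19,0,0,0.07,-0.001,-0.0017,1],[-0.19,0,0,0.07,-0.001,-0.0017,1],[-0.19,0,0,0.07,-0.001,-0.0017,1],[-0.19,0,0,0.07,-0.001,-0.0017,1]]]'; python3 s.py B 40
```

```text
time: 2.6
eef_pos: [0.5988, -0.1062, 0.0811]
ee_rot: [-0.241, 0.665, 0.242, 0.664]
force: [-4.8, -2.7, 5.0]
opening: 0.0121
t 2.6 p [ 0.5988 -0.1062  0.0811] yaw 39.97 q6 40.0 F [-4.76 -2.7   5.05] T [-0.546  0.924  0.033] tau6 0.008 op 0.0121 x [-0.001  0.    -1.   ]
B turn x -0.0 shift [0.0011 0.0004 0.0005]
```

```bash
python3 -m pendant '[[[0.02,0,0,0,0,0,1],[0.04,0,0,0,0,0,1],[0.06,0,0,0,0,0,1],[0.08,0,0,0,0,0,1],[0.1,0,0,0,0,0,1],[0.12,0,0,0,0,0,1],[0.14,0,0,0,0,0,1],[0.16,0,0,0,0,0,1],[0.18,0,0,0,0,0,1],[0.2,0,0,0,0,0,1]]]'; python3 s.py
```

```text
time: 3.85
eef_pos: [0.5988, -0.1062, 0.0812]
ee_rot: [-0.174, 0.686, 0.174, 0.685]
force: [-3.6, -2.5, 2.3]
opening: 0.0115
t 3.85 p [ 0.5988 -0.1062  0.0812] yaw 28.48 q6 51.5 F [-3.61 -2.48  2.32] T [-0.386  0.585  0.537] tau6 0.413 op 0.0115 x [-0.001  0.    -1.   ]
```

```bash
python3 - <<'E'
from s import *
for i in range(2): env.read_camera("top");st()
E
```

```text
t 3.9 p [ 0.5988 -0.1062  0.0812] yaw 28.45 q6 51.5 F [-2.6  -3.11  1.69] T [-0.417  0.565  0.534] tau6 0.535 op 0.0118 x [-0.001  0.    -1.   ]
t 3.95 p [ 0.5988 -0.1062  0.0812] yaw 28.5 q6 51.4 F [-3.6  -2.88  3.02] T [-0.437  0.559  0.48 ] tau6 0.53 op 0.0119 x [-0.001  0.    -1.   ]
```

```bash
python3 -m pendant '[[[0.04,0,0,0,0,0,1],[0.08,0,0,0,0,0,1],[0.12,0,0,0,0,0,1],[0.16,0,0,0,0,0,1],[0.2,0,0,0,0,0,1],[0.24,0,0,0,0,0,1],[0.28,0,0,0,0,0,1],[0.32,0,0,0,0,0,1],[0.33,0,0,0,0,0,1],[0.33,0,0,0,0,0,1]]]'; python3 - <<'E'
from s import *
from h import *
st()
c=env.read_camera("scene");np.savez("scene1.npz",**c)
cv2.imwrite("pics/scene1.png",cv2.resize(c["image"][150:265,205:335],None,fx=6,fy=6,interpolation=cv2.INTER_CUBIC))
E
```

```text
time: 5.2
eef_pos: [0.5989, -0.1061, 0.0812]
ee_rot: [-0.059, 0.705, 0.059, 0.704]
force: [-3.1, -1.5, 1.1]
opening: 0.0122
t 5.2 p [ 0.5989 -0.1061  0.0812] yaw 9.62 q6 70.3 F [-3.09 -1.51  1.06] T [-0.424  0.512  0.48 ] tau6 0.504 op 0.0122 x [-0.001  0.    -1.   ]
```

View pics/scene1.png

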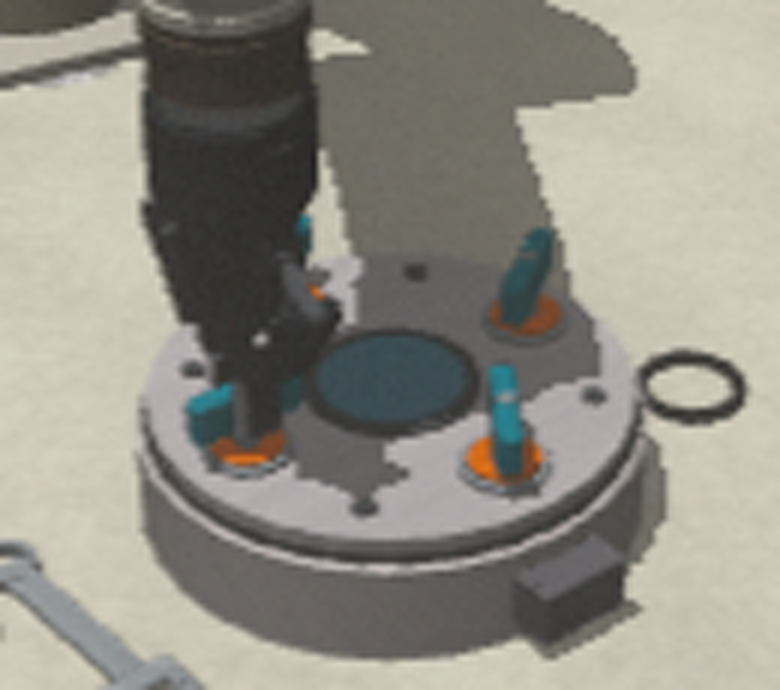

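```bash
python3 -m pendant '[[[0,0,0,0,0,0,0.4],[0,0,0,0,0,0,0.4],[-0.05,0,0,-0.055,0,0,0.4],[-0.22,0,0,-0.055,0.055,-0.0015,0.4],[-0.4,0,0,-0.055,0.11,-0.003,0.4],[-0.58,0,0,-0.055,0.165,-0.0047,0.4],[-0.626,0,0,-0.03,0.1707,-0.0047,0.4],[-0.626,0,0,0.0,0.1707,-0.0047,0.4],[-0.626,0,0,0,0.1707,-0.0047,0.5],[-0.626,0,0,0,0.1707,-0.0047,0.8]]]'; python3 - <<'E'
from s import *
from h import *
go("C",45.5)
c=env.read_camera("scene");np.savez("scene2.npz",**c)
cv2.imwrite("pics/scene2.png",cv2.resize(c["image"][150:265,205:335],None,fx=6,fy=6,interpolation=cv2.INTER_CUBIC))
c=env.read_camera("top");np.savez("top2.npz",**c)
cv2.imwrite("pics/top2.png",cv2.resize(c["image"][150:270,230:350],None,fx=5,fy=5,interpolation=cv2.INTER_CUBIC))
for n in("top0","top2"):
    d=dict(np.load(n+".npz"));P=full(d);hs=cv2.cvtColor(d["image"],cv2.COLOR_BGR2HSV)
    m=(hs[...,0]>5)&(hs[...,0]<22)&(hs[...,1]>120)
    for k,w in W.items():
        r=np.hypot(P[...,0]-w[0],P[...,1]-w[1])<.017
        g=m&r&(P[...,2]<.08)&(P[...,2]>.06);z=P[...,2][g];print(n,k,g.sum(),z.mean() if len(z) else 0,z.std()/max(1,len(z))**.5, np.median(z) if len(z) else 0)
E
```

```text
time: 6.5
eef_pos: [0.5665, 0.0614, 0.0821]
ee_rot: [-0.273, 0.652, 0.273, 0.653]
force: [1.0, 0.4, -0.4]
opening: 0.0261
t 6.5 p [0.5665 0.0614 0.0821] yaw 45.47 q6 50.7 F [ 0.99  0.43 -0.36] T [-0.081 -0.053 -0.04 ] tau6 0.001 op 0.0261 x [ 0.001  0.001 -1.   ]
C turn x -0.001 shift [ 0.0021  0.0005 -0.0007]
top0 A 31 0.07306311185655526 0.000361275021019231 0.07245446683554153
top0 B 30 0.07290715208876333 0.00030935229349357237 0.07289976896336481
top0 C 40 0.0733185281153074 0.00028819771864121296 0.07351104735923655
top0 D 34 0.07302743289485082 0.00033548337004781246 0.07363200721909002
top2 A 33 0.07244199238083224 0.00037590165719693174 0.07180293748722495
top2 B 34 0.07222182166677862 0.00021910978234069016 0.0724730012875145
top2 C 0 0 nan 0
top2 D 35 0.0728015318605808 0.0002231029257293213 0.07271472725703708
  ret = _var(a, axis=axis, dtype=dtype, out=out, ddof=ddof,
  arrmean = um.true_divide(arrmean, div, out=arrmean,
  ret = ret.dtype.type(ret / rcount)
```

View pics/scene2.png

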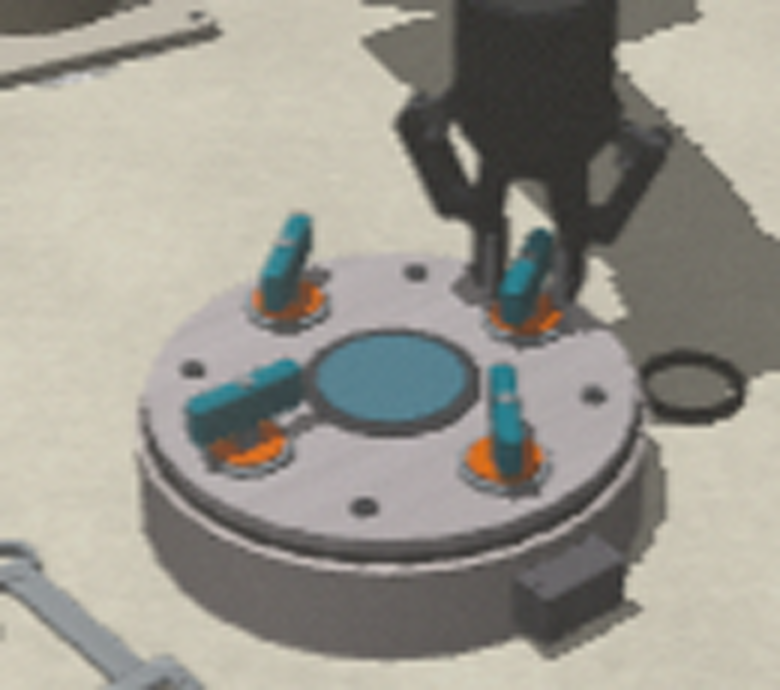

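View pics/top2.png

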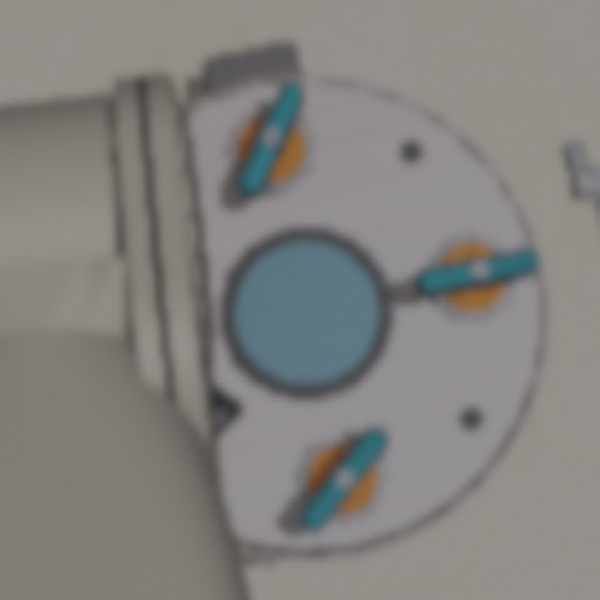

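```bash
python3 -m pendant '[[[0,0,0,0.002,0.0005,-0.0007,1],[0,0,0,0.002,0.0005,-0.0007,1],[0,0,0,0.002,0.0005,-0.0007,1],[0.02,0,0,0.002,0.0005,-0.0007,1],[0.04,0,0,0.002,0.0005,-0.0007,1],[0.06,0,0,0.002,0.0005,-0.0007,1],[0.08,0,0,0.002,0.0005,-0.0007,1],[0.1,0,0,0.002,0.0005,-0.0007,1],[0.12,0,0,0.002,0.0005,-0.0007,1],[0.14,0,0,0.002,0.0005,-0.0007,1]]]'; python3 s.py
```

```text
time: 7.85
eef_pos: [0.566, 0.0601, 0.0829]
ee_rot: [-0.227, 0.669, 0.226, 0.671]
force: [-4.2, -3.0, 8.3]
opening: 0.0118
t 7.85 p [0.566  0.0601 0.0829] yaw 37.33 q6 58.7 F [-4.24 -2.97  8.28] T [-0.501  1.092  0.005] tau6 -0.109 op 0.0118 x [ 0.003 -0.    -1.   ]
```

```bash
python3 -m pendant '[[[0.02,0,0,0,0,0,1],[0.04,0,0,0,0,0,1],[0.06,0,0,0,0,0,1],[0.08,0,0,0,0,0,1],[0.1,0,0,0,0,0,1],[0.12,0,0,0,0,0,1],[0.14,0,0,0,0,0,1],[0.16,0,0,0,0,0,1],[0.18,0,0,0,0,0,1],[0.18,0,0,0,0,0,1]]]'; python3 s.py
```

```text
time: 9.1
eef_pos: [0.5659, 0.06, 0.083]
ee_rot: [-0.165, 0.687, 0.165, 0.689]
force: [-2.6, -0.8, -0.1]
opening: 0.0118
t 9.1 p [0.5659 0.06   0.083 ] yaw 27.0 q6 69.1 F [-2.61 -0.76 -0.13] T [-0.17   0.588 -0.077] tau6 0.021 op 0.0118 x [ 0.003 -0.    -1.   ]
```

Still free at 0.32 rad.

```bash
python3 -m pendant '[[[0.02,0,0,0,0,0,1],[0.04,0,0,0,0,0,1],[0.06,0,0,0,0,0,1],[0.08,0,0,0,0,0,1],[0.1,0,0,0,0,0,1],[0.12,0,0,0,0,0,1],[0.14,0,0,0,0,0,1],[0.16,0,0,0,0,0,1],[0.18,0,0,0,0,0,1],[0.18,0,0,0,0,0,1]]]'; python3 s.py
```

```text
time: 10.35
eef_pos: [0.5658, 0.06, 0.083]
ee_rot: [-0.103, 0.699, 0.102, 0.701]
force: [-2.3, -1.0, 1.3]
opening: 0.0117
t 10.35 p [0.5658 0.06   0.083 ] yaw 16.66 q6 79.4 F [-2.25 -1.    1.28] T [-0.17   0.629 -0.05 ] tau6 0.022 op 0.0117 x [ 0.003 -0.    -1.   ]
```

```bash
python3 -m pendant '[[[0.02,0,0,0,0,0,1],[0.04,0,0,0,0,0,1],[0.06,0,0,0,0,0,1],[0.08,0,0,0,0,0,1],[0.1,0,0,0,0,0,1],[0.12,0,0,0,0,0,1],[0.14,0,0,0,0,0,1],[0.16,0,0,0,0,0,1],[0.18,0,0,0,0,0,1],[0.18,0,0,0,0,0,1]]]'; python3 s.py
```

```text
time: 11.6
eef_pos: [0.5658, 0.06, 0.083]
ee_rot: [-0.039, 0.705, 0.039, 0.707]
force: [-2.2, -0.3, 1.6]
opening: 0.0119
t 11.6 p [0.5658 0.06   0.083 ] yaw 6.33 q6 89.7 F [-2.16 -0.3   1.63] T [-0.134  0.663  0.078] tau6 0.022 op 0.0119 x [ 0.003 -0.    -1.   ]
```

```bash
python3 -m pendant '[[[0.02,0,0,0,0,0,1],[0.04,0,0,0,0,0,1],[0.06,0,0,0,0,0,1],[0.07,0,0,0,0,0,1],[0.08,0,0,0,0,0,1],[0.09,0,0,0,0,0,1],[0.1,0,0,0,0,0,1],[0.11,0,0,0,0,0,1],[0.12,0,0,0,0,0,1],[0.13,0,0,0,0,0,1]]]'; python3 s.py
```

```text
time: 12.85
eef_pos: [0.5658, 0.06, 0.083]
ee_rot: [0.007, 0.706, -0.007, 0.708]
force: [-3.8, -0.8, 1.5]
opening: 0.012
t 12.85 p [0.5658 0.06   0.083 ] yaw -1.15 q6 97.2 F [-3.81 -0.77  1.53] T [-0.24   0.729  0.543] tau6 0.484 op 0.012 x [ 0.003 -0.    -1.   ]
```

```bash
python3 -m pendant '[[[0.06,0,0,0,0,0,1],[0.12,0,0,0,0,0,1],[0.18,0,0,0,0,0,1],[0.24,0,0,0,0,0,1],[0.3,0,0,0,0,0,1],[0.305,0,0,0,0,0,1],[0.305,0,0,0,0,0,1],[0.305,0,0,0,0,0,0.4],[0.305,0,0,0,0,0,0.4],[0.3,0,0,-0.06,0,0,0.4]]]'; python3 s.py A 65
```

```text
time: 14.1
eef_pos: [0.5623, 0.0597, 0.1387]
ee_rot: [0.112, 0.701, -0.114, 0.695]
force: [1.5, 0.5, 0.5]
opening: 0.0515
t 14.1 p [0.5623 0.0597 0.1387] yaw -18.36 q6 114.4 F [1.49 0.54 0.47] T [-0.012 -0.108 -0.005] tau6 0.04 op 0.0515 x [-0.008 -0.001 -1.   ]
A turn x -1.455 shift [ 0.058  -0.0291  0.1191]
```

```bash
python3 -m pendant '[[[-0.18,0,0,0,-0.008,0.04,0.4],[-0.36,0,0,0,-0.02,0.08,0.4],[-0.54,0,0,0,-0.0291,0.1191,0.4],[-0.72,0,0,0,-0.0291,0.1191,0.4],[-0.9,0,0,0.0,-0.0291,0.1191,0.4],[-1.08,0,0,0.0,-0.0291,0.1191,0.4],[-1.26,0,0,0.0,-0.0291,0.1191,0.4],[-1.44,0,0,0.02,-0.0291,0.1191,0.4],[-1.455,0,0,0.058,-0.0291,0.1191,0.4],[-1.455,0,0,0.058,-0.0291,0.1191,0.6]]]'; python3 - <<'E'
from s import *
from h import *
go("A",65)
for n in range(1):
    c=env.read_camera("top");np.savez("top3.npz",**c)
    c=env.read_camera("scene");np.savez("scene3.npz",**c)
cv2.imwrite("pics/scene3.png",cv2.resize(c["image"][150:265,205:335],None,fx=6,fy=6,interpolation=cv2.INTER_CUBIC))
d=dict(np.load("top3.npz"));P=full(d);hs=cv2.cvtColor(d["image"],cv2.COLOR_BGR2HSV)
m=(hs[...,0]>5)&(hs[...,0]<22)&(hs[...,1]>120)
for k,w in W.items():
    g=m&(np.hypot(P[...,0]-w[0],P[...,1]-w[1])<.017)&(P[...,2]<.08)&(P[...,2]>.06);z=P[...,2][g]
    if len(z):print(k,len(z),z.mean(),z.std()/len(z)**.5)
E
```

```text
time: 15.35
eef_pos: [0.6632, -0.0054, 0.0765]
ee_rot: [-0.377, 0.601, 0.382, 0.592]
force: [-0.5, -0.1, 0.2]
opening: 0.0349
t 15.35 p [ 0.6632 -0.0054  0.0765] yaw 64.98 q6 24.6 F [-0.52 -0.06  0.24] T [-0.036  0.065  0.071] tau6 -0.034 op 0.0349 x [-0.015 -0.001 -1.   ]
A turn x -0.0 shift [-0.0036 -0.0022  0.001 ]
B 22 0.07200119897333392 0.00032879988598362203
```

View pics/scene3.png

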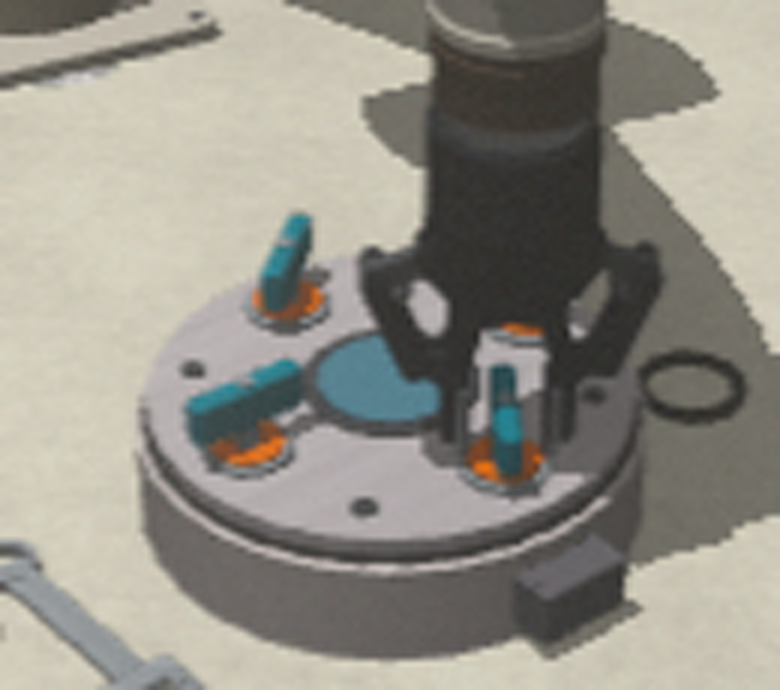

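```bash
python3 -m pendant '[[[0,-0.006,-0.0136,-0.0036,-0.0022,0.001,0.6],[0,-0.006,-0.0136,-0.0036,-0.0022,0.001,1],[0,-0.006,-0.0136,-0.0036,-0.0022,0.001,1],[0,-0.006,-0.0136,-0.0036,-0.0022,0.001,1],[0.03,-0.006,-0.0136,-0.0036,-0.0022,0.001,1],[0.06,-0.006,-0.0136,-0.0036,-0.0022,0.001,1],[0.09,-0.006,-0.0136,-0.0036,-0.0022,0.001,1],[0.12,-0.006,-0.0136,-0.0036,-0.0022,0.001,1],[0.15,-0.006,-0.0136,-0.0036,-0.0022,0.001,1],[0.16,-0.006,-0.0136,-0.0036,-0.0022,0.001,1]]]'; python3 s.py
```

```text
time: 16.7
eef_pos: [0.6688, -0.0085, 0.0869]
ee_rot: [-0.334, 0.624, 0.326, 0.627]
force: [-4.1, -6.8, 7.4]
opening: 0.0116
t 16.7 p [ 0.6688 -0.0085  0.0869] yaw 55.66 q6 33.8 F [-4.13 -6.84  7.4 ] T [-1.357  0.813 -0.012] tau6 0.011 op 0.0116 x [ 0.009 -0.008 -1.   ]
```

```bash
cat >> s.py <<'E'
E
python3 - <<'E'
import re
t=open('s.py').read()
t=t.replace('''    print(name,"turn x"''','''    a=np.cross(M[:,0],[0,0,-1]);print("tilt fix yz",(M.T@a).round(4)[1:])
    print(name,"turn x"''')
open('s.py','w').write(t)
E
python3 s.py A 55.66
```

```text
t 16.7 p [ 0.6688 -0.0085  0.0869] yaw 55.66 q6 33.8 F [-4.13 -6.84  7.4 ] T [-1.357  0.813 -0.012] tau6 0.011 op 0.0116 x [ 0.009 -0.008 -1.   ]
tilt fix yz [-0.0012  0.0123]
A turn x 0.0 shift [0.0068 0.0044 0.0007]
```

```bash
python3 -m pendant '[[[0,0,0,0,0,0,0.3],[0,-0.001,0.012,0.003,0.004,0.0007,0.3],[0,-0.001,0.012,0.0068,0.0044,0.0007,0.3],[0,-0.001,0.012,0.0068,0.0044,0.0007,0.4],[0,-0.001,0.012,0.0068,0.0044,0.0007,1],[0,-0.001,0.012,0.0068,0.0044,0.0007,1],[0,-0.001,0.012,0.0068,0.0044,0.0007,1],[0.04,-0.001,0.012,0.0068,0.0044,0.0007,1],[0.08,-0.001,0.012,0.0068,0.0044,0.0007,1],[0.1,-0.001,0.012,0.0068,0.0044,0.0007,1]]]'; python3 s.py
```

```text
time: 17.95
eef_pos: [0.6653, -0.0061, 0.0801]
ee_rot: [-0.298, 0.641, 0.298, 0.641]
force: [-2.7, -2.2, 2.0]
opening: 0.0118
t 17.95 p [ 0.6653 -0.0061  0.0801] yaw 49.87 q6 39.6 F [-2.65 -2.21  2.01] T [-0.456  0.477  0.017] tau6 -0.074 op 0.0118 x [-0.    -0.001 -1.   ]
```

```bash
python3 -m pendant '[[[0.02,0,0,0,0,0,1],[0.04,0,0,0,0,0,1],[0.06,0,0,0,0,0,1],[0.08,0,0,0,0,0,1],[0.1,0,0,0,0,0,1],[0.12,0,0,0,0,0,1],[0.14,0,0,0,0,0,1],[0.16,0,0,0,0,0,1],[0.18,0,0,0,0,0,1],[0.18,0,0,0,0,0,1]]]'; python3 s.py
```

```text
time: 19.2
eef_pos: [0.6653, -0.0061, 0.0802]
ee_rot: [-0.239, 0.665, 0.239, 0.665]
force: [-0.7, -1.4, 1.8]
opening: 0.0115
t 19.2 p [ 0.6653 -0.0061  0.0802] yaw 39.54 q6 50.0 F [-0.66 -1.4   1.78] T [-0.235  0.236 -0.024] tau6 0.02 op 0.0115 x [ 0.    -0.001 -1.   ]
```

```bash
python3 -m pendant '[[[0.02,0,0,0,0,0,1],[0.04,0,0,0,0,0,1],[0.06,0,0,0,0,0,1],[0.08,0,0,0,0,0,1],[0.1,0,0,0,0,0,1],[0.12,0,0,0,0,0,1],[0.14,0,0,0,0,0,1],[0.16,0,0,0,0,0,1],[0.18,0,0,0,0,0,1],[0.18,0,0,0,0,0,1]]]'; python3 s.py
```

```text
time: 20.45
eef_pos: [0.6654, -0.006, 0.0802]
ee_rot: [-0.179, 0.684, 0.178, 0.684]
force: [0.3, -2.3, 1.6]
opening: 0.0121
t 20.45 p [ 0.6654 -0.006   0.0802] yaw 29.21 q6 60.3 F [ 0.3  -2.33  1.58] T [-0.212  0.103  0.497] tau6 0.495 op 0.0121 x [ 0. -0. -1.]
```

```bash
python3 -m pendant '[[[0.06,0,0,0,0,0,1],[0.12,0,0,0,0,0,1],[0.18,0,0,0,0,0,1],[0.24,0,0,0,0,0,1],[0.29,0,0,0,0,0,1],[0.29,0,0,0,0,0,1],[0.29,0,0,0,0,0,0.4],[0.29,0,0,0,0,0,0.4],[0.29,0,0,-0.055,0,0,0.4],[0.29,0,0,-0.055,0,0,0.4]]]'; python3 s.py D 50.7
```

```text
time: 21.7
eef_pos: [0.669, -0.0059, 0.1409]
ee_rot: [-0.078, 0.699, 0.077, 0.707]
force: [-0.3, -0.2, 0.4]
opening: 0.0513
t 21.7 p [ 0.669  -0.0059  0.1409] yaw 12.59 q6 76.9 F [-0.28 -0.21  0.44] T [-0.033 -0.013  0.   ] tau6 -0.001 op 0.0513 x [ 0.011 -0.    -1.   ]
tilt fix yz [0.0105 0.0026]
D turn x -0.665 shift [ 0.059   0.0052 -0.1738]
```

```bash
python3 - <<'E'
t=open('s.py').read()
t=t.replace('''    print(name,"turn x"''','''    th=-(np.radians(yaw)-y);f=M.T@a;f[0]=0
    print("rotvec",(R.from_rotvec(f)*R.from_rotvec([th,0,0])).as_rotvec().round(4))
    print(name,"turn x"''')
open('s.py','w').write(t)
E
python3 s.py D 50.7
```

```text
t 21.7 p [ 0.669  -0.0059  0.1409] yaw 12.59 q6 76.9 F [-0.28 -0.21  0.44] T [-0.033 -0.013  0.   ] tau6 -0.001 op 0.0513 x [ 0.011 -0.    -1.   ]
tilt fix yz [0.0105 0.0026]
rotvec [-0.6651  0.0093  0.006 ]
D turn x -0.665 shift [ 0.059   0.0052 -0.1738]
```

```bash
python3 -m pendant '[[[-0.16,0.003,0.001,0,0.002,-0.05,0.4],[-0.32,0.006,0.003,0,0.003,-0.1,0.4],[-0.48,0.008,0.005,0,0.005,-0.15,0.4],[-0.62,0.0093,0.006,0,0.0052,-0.1738,0.4],[-0.665,0.0093,0.006,0.03,0.0052,-0.1738,0.4],[-0.665,0.0093,0.006,0.059,0.0052,-0.1738,0.4],[-0.665,0.0093,0.006,0.059,0.0052,-0.1738,0.4],[-0.665,0.0093,0.006,0.059,0.0052,-0.1738,0.5],[-0.665,0.0093,0.006,0.059,0.0052,-0.1738,0.7],[-0.665,0.0093,0.006,0.059,0.0052,-0.1738,0.7]]]'; python3 s.py D 50.7
```

```text
time: 22.95
eef_pos: [0.4997, -0.0387, 0.081]
ee_rot: [-0.303, 0.638, 0.302, 0.64]
force: [-0.7, 0.1, -1.1]
opening: 0.0259
t 22.95 p [ 0.4997 -0.0387  0.081 ] yaw 50.7 q6 34.9 F [-0.7   0.13 -1.08] T [ 0.065  0.015 -0.047] tau6 0.0 op 0.0259 x [ 0.002 -0.    -1.   ]
tilt fix yz [0.0011 0.0015]
rotvec [-0.      0.0011  0.0015]
D turn x -0.0 shift [ 0.001   0.0006 -0.0005]
```

```bash
python3 -m pendant '[[[0,0.001,0.0015,0.001,0.0006,-0.0005,1],[0,0.001,0.0015,0.001,0.0006,-0.0005,1],[0,0.001,0.0015,0.001,0.0006,-0.0005,1],[0.03,0.001,0.0015,0.001,0.0006,-0.0005,1],[0.06,0.001,0.0015,0.001,0.0006,-0.0005,1],[0.09,0.001,0.0015,0.001,0.0006,-0.0005,1],[0.12,0.001,0.0015,0.001,0.0006,-0.0005,1],[0.15,0.001,0.0015,0.001,0.0006,-0.0005,1],[0.18,0.001,0.0015,0.001,0.0006,-0.0005,1],[0.18,0.001,0.0015,0.001,0.0006,-0.0005,1]]]'; python3 s.py
```

```text
time: 24.2
eef_pos: [0.4988, -0.0394, 0.0808]
ee_rot: [-0.244, 0.664, 0.243, 0.664]
force: [-2.9, -2.3, 5.5]
opening: 0.0119
t 24.2 p [ 0.4988 -0.0394  0.0808] yaw 40.34 q6 45.2 F [-2.85 -2.31  5.47] T [-0.451  0.518 -0.019] tau6 0.021 op 0.0119 x [ 0.    -0.001 -1.   ]
```

```bash
python3 -m pendant '[[[0.02,0,0,0,0,0,1],[0.04,0,0,0,0,0,1],[0.06,0,0,0,0,0,1],[0.08,0,0,0,0,0,1],[0.1,0,0,0,0,0,1],[0.12,0,0,0,0,0,1],[0.14,0,0,0,0,0,1],[0.16,0,0,0,0,0,1],[0.18,0,0,0,0,0,1],[0.18,0,0,0,0,0,1]]]'; python3 s.py
```

```text
time: 25.45
eef_pos: [0.4988, -0.0394, 0.0808]
ee_rot: [-0.184, 0.683, 0.183, 0.683]
force: [-1.7, -0.7, 2.1]
opening: 0.0117
t 25.45 p [ 0.4988 -0.0394  0.0808] yaw 30.01 q6 55.5 F [-1.71 -0.7   2.1 ] T [-0.16   0.248  0.003] tau6 0.02 op 0.0117 x [ 0.    -0.001 -1.   ]
```

```bash
python3 -m pendant '[[[0.02,0,0,0,0,0,1],[0.04,0,0,0,0,0,1],[0.06,0,0,0,0,0,1],[0.08,0,0,0,0,0,1],[0.1,0,0,0,0,0,1],[0.12,0,0,0,0,0,1],[0.14,0,0,0,0,0,1],[0.16,0,0,0,0,0,1],[0.18,0,0,0,0,0,1],[0.18,0,0,0,0,0,1]]]'; python3 s.py
```

```text
time: 26.7
eef_pos: [0.4989, -0.0394, 0.0808]
ee_rot: [-0.121, 0.697, 0.12, 0.697]
force: [-0.9, -1.1, 1.1]
opening: 0.0114
t 26.7 p [ 0.4989 -0.0394  0.0808] yaw 19.68 q6 65.8 F [-0.89 -1.06  1.06] T [-0.147  0.122  0.017] tau6 0.02 op 0.0114 x [ 0.001 -0.001 -1.   ]
```

```bash
python3 -m pendant '[[[0.02,0,0,0,0,0,1],[0.04,0,0,0,0,0,1],[0.06,0,0,0,0,0,1],[0.08,0,0,0,0,0,1],[0.1,0,0,0,0,0,1],[0.11,0,0,0,0,0,1],[0.12,0,0,0,0,0,1],[0.13,0,0,0,0,0,1],[0.14,0,0,0,0,0,1],[0.14,0,0,0,0,0,1]]]'; python3 s.py
```

```text
time: 27.95
eef_pos: [0.4989, -0.0394, 0.0808]
ee_rot: [-0.072, 0.703, 0.071, 0.704]
force: [-0.1, -0.4, 0.5]
opening: 0.0121
t 27.95 p [ 0.4989 -0.0394  0.0808] yaw 11.64 q6 73.9 F [-0.09 -0.41  0.45] T [-0.104  0.105 -0.02 ] tau6 -0.001 op 0.0121 x [ 0.001 -0.001 -1.   ]
```

```bash
python3 -m pendant '[[[0.02,0,0,0,0,0,1],[0.04,0,0,0,0,0,1],[0.06,0,0,0,0,0,1],[0.07,0,0,0,0,0,1],[0.08,0,0,0,0,0,1],[0.09,0,0,0,0,0,1],[0.1,0,0,0,0,0,1],[0.11,0,0,0,0,0,1],[0.12,0,0,0,0,0,1],[0.13,0,0,0,0,0,1]]]'; python3 s.py
```

```text
time: 29.2
eef_pos: [0.4989, -0.0394, 0.0808]
ee_rot: [-0.026, 0.706, 0.025, 0.707]
force: [0.4, -0.5, 1.2]
opening: 0.0118
t 29.2 p [ 0.4989 -0.0394  0.0808] yaw 4.16 q6 81.4 F [ 0.41 -0.54  1.21] T [-0.243  0.051  0.548] tau6 0.484 op 0.0118 x [ 0.001 -0.001 -1.   ]
```

```bash
python3 -m pendant '[[[0.06,0,0,0,0,0,1],[0.12,0,0,0,0,0,1],[0.18,0,0,0,0,0,1],[0.24,0,0,0,0,0,1],[0.3,0,0,0,0,0,1],[0.306,0,0,0,0,0,1],[0.306,0,0,0,0,0,0.4],[0.306,0,0,0,0,0,0.4],[0.306,0,0,-0.055,0,0,0.4],[0.306,0,0,-0.055,0,0,0.4]]]'; python3 - <<'E'
from s import *
from h import *
st()
acc={k:[] for k in W}; acs={k:[] for k in W}
for n in range(6):
  for cam,A in(("top",acc),("scene",acs)):
    d=env.read_camera(cam);P=full(d);hs=cv2.cvtColor(d["image"],cv2.COLOR_BGR2HSV)
    if n==0: np.savez(cam+"4.npz",**d)
    m=(hs[...,0]>3)&(hs[...,0]<22)&(hs[...,1]>120)
    for k,w in W.items():
        g=m&(np.hypot(P[...,0]-w[0],P[...,1]-w[1])<.0165)&(P[...,2]<.08)&(P[...,2]>.06);z=P[...,2][g]
        A[k]+=list(z)
for A,f in((acc,"top0"),(acs,"scene0")):
  d=dict(np.load(f+".npz"));P=full(d);hs=cv2.cvtColor(d["image"],cv2.COLOR_BGR2HSV);m=(hs[...,0]>3)&(hs[...,0]<22)&(hs[...,1]>120)
  for k,w in W.items():
    g=m&(np.hypot(P[...,0]-w[0],P[...,1]-w[1])<.0165)&(P[...,2]<.08)&(P[...,2]>.06);z0=P[...,2][g]
    z=np.array(A[k]);print(f,k,len(z),round(z.mean()*1e3,2) if len(z) else 0,"before",len(z0),round(z0.mean()*1e3,2),round(z0.std()/len(z0)**.5*1e3,2))
d=dict(np.load("scene4.npz"));cv2.imwrite("pics/scene4.png",cv2.resize(d["image"][150:265,205:335],None,fx=6,fy=6,interpolation=cv2.INTER_CUBIC))
d=dict(np.load("top4.npz"));cv2.imwrite("pics/top4.png",cv2.resize(d["image"][150:270,230:350],None,fx=5,fy=5,interpolation=cv2.INTER_CUBIC))
E
```

```text
time: 30.45
eef_pos: [0.5022, -0.0395, 0.1397]
ee_rot: [0.082, 0.699, -0.083, 0.706]
force: [0.2, -0.2, -1.0]
opening: 0.0514
t 30.45 p [ 0.5022 -0.0395  0.1397] yaw -13.39 q6 98.9 F [ 0.15 -0.22 -0.96] T [ 0.017 -0.024  0.052] tau6 -0.001 op 0.0514 x [ 0.009 -0.002 -1.   ]
top0 A 222 72.14 before 31 73.06 0.36
top0 B 208 71.96 before 30 72.91 0.31
top0 C 213 72.33 before 40 73.32 0.29
top0 D 0 0 before 34 73.03 0.34
scene0 A 185 73.52 before 24 74.72 0.24
scene0 B 198 73.7 before 25 74.64 0.22
scene0 C 190 73.86 before 18 74.9 0.27
scene0 D 182 73.54 before 17 74.18 0.25
```

View pics/scene4.png

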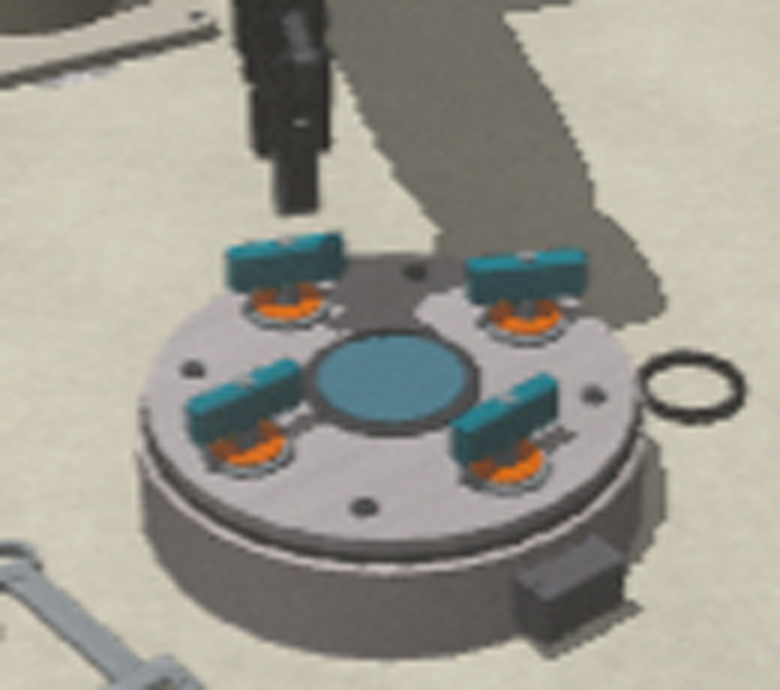

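View pics/top4.png

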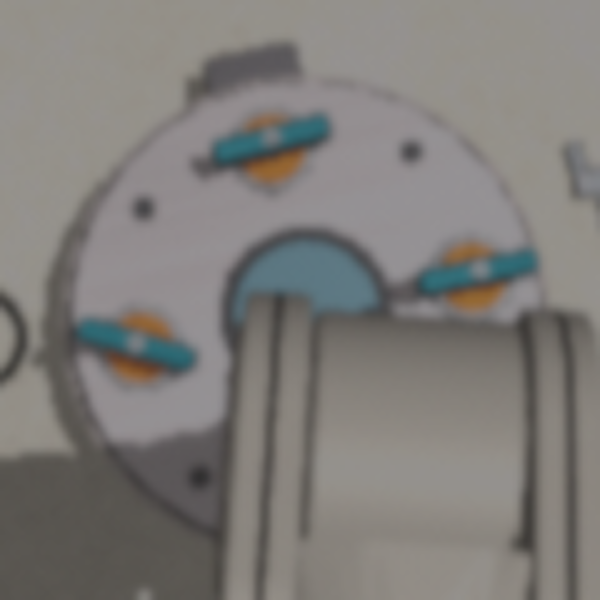

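```bash
sed -i 's/^W=.*/W=dict(A=(.6655,-.0058),B=(.5988,-.106),C=(.5658,.0605),D=(.4989,-.0391))/' s.py; python3 s.py B 9.6
```

```text
t 31.05 p [ 0.4987 -0.0393  0.1355] yaw -13.37 q6 98.9 F [ 0.28 -0.4  -0.03] T [-0.031  0.059 -0.012] tau6 0.0 op 0.0514 x [-0.    -0.001 -1.   ]
tilt fix yz [0.0002 0.0011]
rotvec [-0.401   0.      0.0012]
B turn x -0.401 shift [ 0.0555 -0.0416  0.1128]
```

```bash
python3 -m pendant '[[[-0.15,0,0,0,-0.018,0.05,0.4],[-0.3,0,0,0,-0.036,0.1,0.4],[-0.401,0,0.001,0,-0.0416,0.1128,0.4],[-0.401,0,0.001,0.03,-0.0416,0.1128,0.4],[-0.401,0,0.001,0.0555,-0.0416,0.1128,0.4],[-0.401,0,0.001,0.0555,-0.0416,0.1128,0.4],[-0.401,0,0.001,0.0555,-0.0416,0.1128,0.7],[-0.401,0,0.001,0.0555,-0.0416,0.1128,1],[-0.401,0,0.001,0.0555,-0.0416,0.1128,1],[-0.401,0,0.001,0.0555,-0.0416,0.1128,1]]]'; python3 s.py B 9.6
```

```text
time: 32.3
eef_pos: [0.5989, -0.1062, 0.0818]
ee_rot: [-0.06, 0.704, 0.059, 0.705]
force: [-3.3, -0.7, 5.2]
opening: 0.0121
t 32.3 p [ 0.5989 -0.1062  0.0818] yaw 9.64 q6 70.3 F [-3.29 -0.73  5.17] T [-0.157  0.785  0.354] tau6 0.376 op 0.0121 x [ 0.001 -0.001 -1.   ]
tilt fix yz [0.001  0.0013]
rotvec [0.0007 0.001  0.0013]
B turn x 0.001 shift [ 0.0018  0.0003 -0.0001]
```

```bash
python3 -m pendant '[[[0.04,0,0,0,0,0,1],[0.08,0,0,0,0,0,1],[0.12,0,0,0,0,0,1],[0.16,0,0,0,0,0,1],[0.2,0,0,0,0,0,1],[0.24,0,0,0,0,0,1],[0.28,0,0,0,0,0,1],[0.32,0,0,0,0,0,1],[0.36,0,0,0,0,0,1],[0.36,0,0,0,0,0,1]]]'; python3 s.py
```

```text
time: 33.55
eef_pos: [0.5989, -0.1062, 0.0819]
ee_rot: [0.067, 0.703, -0.068, 0.704]
force: [-0.2, -0.9, -0.6]
opening: 0.012
t 33.55 p [ 0.5989 -0.1062  0.0819] yaw -10.92 q6 90.9 F [-0.17 -0.88 -0.61] T [-0.081  0.095  0.46 ] tau6 0.502 op 0.012 x [ 0.001 -0.001 -1.   ]
```

```bash
python3 -m pendant '[[[0.01,0,0,0,0,0,1],[0.02,0,0,0,0,0,1],[0.03,0,0,0,0,0,1],[0.04,0,0,0,0,0,1],[0.05,0,0,0,0,0,1],[0.05,0,0,0,0,0,1],[0.05,0,0,0,0,0,1],[0.05,0,0,0,0,0,1],[0.05,0,0,0,0,0,1],[0.05,0,0,0,0,0,1]]]'; python3 s.py
```

```text
time: 34.8
eef_pos: [0.599, -0.1062, 0.0819]
ee_rot: [0.084, 0.701, -0.085, 0.703]
force: [-0.1, -1.3, -1.0]
opening: 0.0123
t 34.8 p [ 0.599  -0.1062  0.0819] yaw -13.78 q6 93.8 F [-0.11 -1.31 -1.  ] T [-0.13   0.144  0.438] tau6 0.484 op 0.0123 x [ 0.001 -0.001 -1.   ]
```

```bash
python3 -m pendant '[[[0.01,0,0,0,0,0,1],[0.02,0,0,0,0,0,1],[0.03,0,0,0,0,0,1],[0.04,0,0,0,0,0,1],[0.05,0,0,0,0,0,1],[0.05,0,0,0,0,0,1],[0.05,0,0,0,0,0,1],[0.05,0,0,0,0,0,1],[0.05,0,0,0,0,0,1],[0.05,0,0,0,0,0,1]]]'; python3 s.py
```

```text
time: 36.05
eef_pos: [0.599, -0.1062, 0.0819]
ee_rot: [0.102, 0.699, -0.103, 0.7]
force: [-0.4, -1.1, -1.2]
opening: 0.0116
t 36.05 p [ 0.599  -0.1062  0.0819] yaw -16.65 q6 96.6 F [-0.38 -1.08 -1.16] T [-0.177  0.051  0.695] tau6 0.694 op 0.0116 x [ 0.001 -0.001 -1.   ]
```

```bash
python3 s.py C -18.6
```

```text
t 36.05 p [ 0.599  -0.1062  0.0819] yaw -16.65 q6 96.6 F [-0.38 -1.08 -1.16] T [-0.177  0.051  0.695] tau6 0.694 op 0.0116 x [ 0.001 -0.001 -1.   ]
tilt fix yz [0.0018 0.0009]
rotvec [0.0341 0.0018 0.0008]
C turn x 0.034 shift [ 0.0016  0.1503 -0.0796]
```

```bash
python3 -m pendant '[[[0,0,0,0,0,0,0.4],[0,0,0,0,0,0,0.4],[0,0,0,-0.05,0,0,0.4],[0.01,0.001,0.001,-0.055,0.05,-0.0265,0.4],[0.02,0.002,0.001,-0.055,0.1,-0.053,0.4],[0.034,0.002,0.001,-0.055,0.1503,-0.0796,0.4],[0.034,0.002,0.001,-0.03,0.1503,-0.0796,0.4],[0.034,0.002,0.001,0.0016,0.1503,-0.0796,0.4],[0.034,0.002,0.001,0.0016,0.1503,-0.0796,0.5],[0.034,0.002,0.001,0.0016,0.1503,-0.0796,0.7]]]'; python3 s.py C -18.6
```

```text
time: 37.3
eef_pos: [0.5666, 0.0605, 0.0811]
ee_rot: [0.115, 0.697, -0.114, 0.698]
force: [0.6, -0.6, 0.5]
opening: 0.0263
t 37.3 p [0.5666 0.0605 0.0811] yaw -18.63 q6 114.7 F [ 0.57 -0.64  0.47] T [ 0.018  0.009 -0.004] tau6 0.002 op 0.0263 x [ 0.001  0.    -1.   ]
tilt fix yz [ 0.0011 -0.0009]
rotvec [-0.0005  0.0011 -0.0009]
C turn x -0.001 shift [ 0.0011 -0.0002 -0.0007]
```

```bash
python3 -m pendant '[[[0,0,0,0.001,0,-0.0007,1],[0,0,0,0.001,0,-0.0007,1],[0,0,0,0.001,0,-0.0007,1],[0.06,0,0,0.001,0,-0.0007,1],[0.12,0,0,0.001,0,-0.0007,1],[0.18,0,0,0.001,0,-0.0007,1],[0.24,0,0,0.001,0,-0.0007,1],[0.3,0,0,0.001,0,-0.0007,1],[0.35,0,0,0.001,0,-0.0007,1],[0.35,0,0,0.001,0,-0.0007,1]]]'; python3 s.py
```

```text
time: 38.55
eef_pos: [0.5663, 0.0608, 0.0819]
ee_rot: [0.235, 0.666, -0.233, 0.668]
force: [-4.4, -0.2, 5.4]
opening: 0.0121
t 38.55 p [0.5663 0.0608 0.0819] yaw -38.66 q6 134.8 F [-4.37 -0.22  5.42] T [0.052 0.787 0.43 ] tau6 0.484 op 0.0121 x [ 0.003  0.001 -1.   ]
```

```bash
python3 -m pendant '[[[0.01,0,0,0,0,0,1],[0.02,0,0,0,0,0,1],[0.03,0,0,0,0,0,1],[0.04,0,0,0,0,0,1],[0.04,0,0,0,0,0,1],[0.04,0,0,0,0,0,1],[0.04,0,0,0,0,0,1],[0.04,0,0,0,0,0,1],[0.04,0,0,0,0,0,1],[0.04,0,0,0,0,0,1]]]'; python3 s.py
```

```text
time: 39.8
eef_pos: [0.5662, 0.0608, 0.0819]
ee_rot: [0.248, 0.662, -0.247, 0.663]
force: [-2.0, 0.5, 1.5]
opening: 0.0119
t 39.8 p [0.5662 0.0608 0.0819] yaw -40.95 q6 137.1 F [-2.03  0.45  1.52] T [0.112 0.426 0.508] tau6 0.491 op 0.0119 x [ 0.003  0.001 -1.   ]
```

```bash
python3 -m pendant '[[[0.01,0,0,0,0,0,1],[0.02,0,0,0,0,0,1],[0.03,0,0,0,0,0,1],[0.04,0,0,0,0,0,1],[0.04,0,0,0,0,0,1],[0.04,0,0,0,0,0,1],[0.04,0,0,0,0,0,1],[0.04,0,0,0,0,0,1],[0.04,0,0,0,0,0,1],[0.04,0,0,0,0,0,1]]]'; python3 s.py
```

```text
time: 41.05
eef_pos: [0.5663, 0.0608, 0.0819]
ee_rot: [0.261, 0.656, -0.26, 0.658]
force: [-1.9, -0.0, -0.4]
opening: 0.0122
t 41.05 p [0.5663 0.0608 0.0819] yaw -43.24 q6 139.4 F [-1.86 -0.03 -0.4 ] T [0.043 0.368 0.439] tau6 0.481 op 0.0122 x [ 0.003  0.001 -1.   ]
```

```bash
python3 -m pendant '[[[0.01,0,0,0,0,0,1],[0.02,0,0,0,0,0,1],[0.03,0,0,0,0,0,1],[0.04,0,0,0,0,0,1],[0.04,0,0,0,0,0,1],[0.04,0,0,0,0,0,1],[0.04,0,0,0,0,0,1],[0.04,0,0,0,0,0,1],[0.04,0,0,0,0,0,1],[0.04,0,0,0,0,0,1]]]'; python3 s.py
```

```text
time: 42.3
eef_pos: [0.5663, 0.0608, 0.0819]
ee_rot: [0.274, 0.651, -0.273, 0.653]
force: [-3.1, -0.3, 0.7]
opening: 0.0119
t 42.3 p [0.5663 0.0608 0.0819] yaw -45.53 q6 141.6 F [-3.1  -0.34  0.66] T [-0.096  0.342  0.985] tau6 0.998 op 0.0119 x [ 0.003  0.001 -1.   ]
```

```bash
python3 s.py A 12.6
```

```text
t 42.3 p [0.5663 0.0608 0.0819] yaw -45.53 q6 141.6 F [-3.1  -0.34  0.66] T [-0.096  0.342  0.985] tau6 0.998 op 0.0119 x [ 0.003  0.001 -1.   ]
tilt fix yz [ 0.0014 -0.0028]
rotvec [-1.0145  0.0027 -0.0018]
A turn x -1.015 shift [0.0022 0.0242 0.117 ]
```

```bash
python3 -m pendant '[[[0,0,0,0,0,0,0.4],[0,0,0,0,0,0,0.4],[-0.1,0,0,-0.05,0,0,0.4],[-0.28,0.001,0,-0.055,0.01,0.05,0.4],[-0.46,0.001,0,-0.055,0.02,0.1,0.4],[-0.64,0.002,-0.001,-0.055,0.0242,0.117,0.4],[-0.82,0.002,-0.001,-0.05,0.0242,0.117,0.4],[-1.0,0.0027,-0.0018,-0.03,0.0242,0.117,0.4],[-1.0145,0.0027,-0.0018,0.0022,0.0242,0.117,0.4],[-1.0145,0.0027,-0.0018,0.0022,0.0242,0.117,0.4]]]'; python3 s.py A 12.6
```

```text
time: 43.55
eef_pos: [0.6632, -0.0059, 0.0769]
ee_rot: [-0.077, 0.705, 0.077, 0.701]
force: [-0.4, 0.9, 0.0]
opening: 0.051
t 43.55 p [ 0.6632 -0.0059  0.0769] yaw 12.52 q6 77.0 F [-0.44  0.91  0.01] T [0.017 0.005 0.035] tau6 -0.03 op 0.051 x [-0.006  0.    -1.   ]
tilt fix yz [-0.0061 -0.0014]
rotvec [-0.0013 -0.0061 -0.0015]
A turn x -0.001 shift [-0.0031 -0.0004  0.0022]
```

```bash
python3 -m pendant '[[[0,-0.006,-0.0015,-0.003,-0.0004,0.0022,0.5],[0,-0.006,-0.0015,-0.003,-0.0004,0.0022,1],[0,-0.006,-0.0015,-0.003,-0.0004,0.0022,1],[0,-0.006,-0.0015,-0.003,-0.0004,0.0022,1],[0.06,-0.006,-0.0015,-0.003,-0.0004,0.0022,1],[0.12,-0.006,-0.0015,-0.003,-0.0004,0.0022,1],[0.18,-0.006,-0.0015,-0.003,-0.0004,0.0022,1],[0.24,-0.006,-0.0015,-0.003,-0.0004,0.0022,1],[0.3,-0.006,-0.0015,-0.003,-0.0004,0.0022,1],[0.315,-0.006,-0.0015,-0.003,-0.0004,0.0022,1]]]'; python3 s.py
```

```text
time: 44.8
eef_pos: [0.6658, -0.006, 0.0817]
ee_rot: [0.033, 0.706, -0.035, 0.707]
force: [-3.0, -1.2, 5.1]
opening: 0.012
t 44.8 p [ 0.6658 -0.006   0.0817] yaw -5.5 q6 95.0 F [-3.04 -1.19  5.12] T [-0.155  0.572  0.536] tau6 0.515 op 0.012 x [ 0.001 -0.002 -1.   ]
```

```bash
python3 -m pendant '[[[0.01,0,0,0,0,0,1],[0.02,0,0,0,0,0,1],[0.03,0,0,0,0,0,1],[0.035,0,0,0,0,0,1],[0.035,0,0,0,0,0,1],[0.035,0,0,0,0,0,1],[0.035,0,0,0,0,0,1],[0.035,0,0,0,0,0,1],[0.035,0,0,0,0,0,1],[0.035,0,0,0,0,0,1]]]'; python3 s.py
```

```text
time: 46.05
eef_pos: [0.6658, -0.006, 0.0818]
ee_rot: [0.046, 0.705, -0.047, 0.706]
force: [-1.4, -0.3, 0.6]
opening: 0.0117
t 46.05 p [ 0.6658 -0.006   0.0818] yaw -7.5 q6 97.0 F [-1.42 -0.26  0.63] T [-0.084  0.297  0.544] tau6 0.511 op 0.0117 x [ 0.002 -0.002 -1.   ]
```

```bash
python3 -m pendant '[[[0.01,0,0,0,0,0,1],[0.02,0,0,0,0,0,1],[0.03,0,0,0,0,0,1],[0.035,0,0,0,0,0,1],[0.035,0,0,0,0,0,1],[0.035,0,0,0,0,0,1],[0.035,0,0,0,0,0,1],[0.035,0,0,0,0,0,1],[0.035,0,0,0,0,0,1],[0.035,0,0,0,0,0,1]]]'; python3 s.py
```

```text
time: 47.3
eef_pos: [0.6658, -0.006, 0.0818]
ee_rot: [0.058, 0.704, -0.059, 0.705]
force: [-1.5, -1.1, 0.0]
opening: 0.0118
t 47.3 p [ 0.6658 -0.006   0.0818] yaw -9.51 q6 99.0 F [-1.54 -1.07  0.01] T [-0.162  0.218  0.523] tau6 0.495 op 0.0118 x [ 0.002 -0.002 -1.   ]
```

```bash
python3 -m pendant '[[[0.01,0,0,0,0,0,1],[0.02,0,0,0,0,0,1],[0.03,0,0,0,0,0,1],[0.035,0,0,0,0,0,1],[0.035,0,0,0,0,0,1],[0.035,0,0,0,0,0,1],[0.035,0,0,0,0,0,1],[0.035,0,0,0,0,0,1],[0.035,0,0,0,0,0,1],[0.035,0,0,0,0,0,1]]]'; python3 s.py
```

```text
time: 48.55
eef_pos: [0.6658, -0.006, 0.0818]
ee_rot: [0.07, 0.703, -0.071, 0.704]
force: [-0.7, -0.5, 0.8]
opening: 0.0117
t 48.55 p [ 0.6658 -0.006   0.0818] yaw -11.52 q6 101.0 F [-0.71 -0.48  0.75] T [-0.119  0.264  0.51 ] tau6 0.494 op 0.0117 x [ 0.002 -0.002 -1.   ]
```

```bash
python3 -m pendant '[[[0.01,0,0,0,0,0,1],[0.02,0,0,0,0,0,1],[0.03,0,0,0,0,0,1],[0.035,0,0,0,0,0,1],[0.035,0,0,0,0,0,1],[0.035,0,0,0,0,0,1],[0.035,0,0,0,0,0,1],[0.035,0,0,0,0,0,1],[0.035,0,0,0,0,0,1],[0.035,0,0,0,0,0,1]]]'; python3 s.py
```

```text
time: 49.8
eef_pos: [0.6658, -0.006, 0.0818]
ee_rot: [0.083, 0.702, -0.084, 0.703]
force: [-0.7, -0.6, 0.9]
opening: 0.0115
t 49.8 p [ 0.6658 -0.006   0.0818] yaw -13.52 q6 103.0 F [-0.71 -0.57  0.86] T [-0.171  0.16   0.5  ] tau6 0.494 op 0.0115 x [ 0.001 -0.002 -1.   ]
```

```bash
python3 -m pendant '[[[0.01,0,0,0,0,0,1],[0.02,0,0,0,0,0,1],[0.03,0,0,0,0,0,1],[0.035,0,0,0,0,0,1],[0.035,0,0,0,0,0,1],[0.035,0,0,0,0,0,1],[0.035,0,0,0,0,0,1],[0.035,0,0,0,0,0,1],[0.035,0,0,0,0,0,1],[0.035,0,0,0,0,0,1]]]'; python3 s.py
```

```text
time: 51.05
eef_pos: [0.6658, -0.006, 0.0818]
ee_rot: [0.095, 0.7, -0.096, 0.701]
force: [-0.5, -2.1, 1.2]
opening: 0.0117
t 51.05 p [ 0.6658 -0.006   0.0818] yaw -15.52 q6 105.0 F [-0.53 -2.13  1.23] T [-0.193  0.211  1.   ] tau6 0.996 op 0.0117 x [ 0.002 -0.002 -1.   ]
```

```bash
python3 s.py D -13.4
```

```text
t 51.05 p [ 0.6658 -0.006   0.0818] yaw -15.52 q6 105.0 F [-0.53 -2.13  1.23] T [-0.193  0.211  1.   ] tau6 0.996 op 0.0117 x [ 0.002 -0.002 -1.   ]
tilt fix yz [0.0021 0.0012]
rotvec [-0.0371  0.002   0.0012]
D turn x -0.037 shift [ 0.0016 -0.0765 -0.152 ]
```

```bash
python3 -m pendant '[[[0,0,0,0,0,0,0.4],[0,0,0,0,0,0,0.4],[0,0,0,-0.05,0,0,0.4],[-0.01,0.001,0.001,-0.055,-0.025,-0.05,0.4],[-0.02,0.002,0.001,-0.055,-0.05,-0.1,0.4],[-0.037,0.002,0.001,-0.055,-0.0765,-0.152,0.4],[-0.037,0.002,0.001,-0.03,-0.0765,-0.152,0.4],[-0.037,0.002,0.001,0.0016,-0.0765,-0.152,0.4],[-0.037,0.002,0.001,0.0016,-0.0765,-0.152,0.5],[-0.037,0.002,0.001,0.0016,-0.0765,-0.152,0.6]]]'; python3 s.py D -13.4
```

```text
time: 52.3
eef_pos: [0.4997, -0.0391, 0.0809]
ee_rot: [0.083, 0.702, -0.083, 0.703]
force: [0.6, 0.3, 0.1]
opening: 0.0345
t 52.3 p [ 0.4997 -0.0391  0.0809] yaw -13.43 q6 99.0 F [0.63 0.35 0.07] T [-0.005  0.013  0.001] tau6 0.003 op 0.0345 x [ 0.001 -0.    -1.   ]
tilt fix yz [ 0.0012 -0.0001]
rotvec [-0.0005  0.0012 -0.0001]
D turn x -0.0 shift [ 0.0009 -0.0002 -0.0008]
```

Turn to −34° (0.36 rad).

```bash
python3 -m pendant '[[[0,0.001,0,0.001,0,-0.0008,1],[0,0.001,0,0.001,0,-0.0008,1],[0,0.001,0,0.001,0,-0.0008,1],[0.06,0.001,0,0.001,0,-0.0008,1],[0.12,0.001,0,0.001,0,-0.0008,1],[0.18,0.001,0,0.001,0,-0.0008,1],[0.24,0.001,0,0.001,0,-0.0008,1],[0.3,0.001,0,0.001,0,-0.0008,1],[0.355,0.001,0,0.001,0,-0.0008,1],[0.36,0.001,0,0.001,0,-0.0008,1]]]'; python3 s.py
```

```text
time: 53.55
eef_pos: [0.4996, -0.0388, 0.0813]
ee_rot: [0.207, 0.676, -0.206, 0.677]
force: [-2.2, -0.3, 5.7]
opening: 0.0119
t 53.55 p [ 0.4996 -0.0388  0.0813] yaw -33.97 q6 119.5 F [-2.2  -0.33  5.66] T [0.016 0.502 0.55 ] tau6 0.584 op 0.0119 x [ 0.002  0.    -1.   ]
```

```bash
python3 -m pendant '[[[0.01,0,0,0,0,0,1],[0.02,0,0,0,0,0,1],[0.025,0,0,0,0,0,1],[0.025,0,0,0,0,0,1],[0.025,0,0,0,0,0,1],[0.025,0,0,0,0,0,1],[0.025,0,0,0,0,0,1],[0.025,0,0,0,0,0,1],[0.025,0,0,0,0,0,1],[0.025,0,0,0,0,0,1]]]'; python3 s.py
```

```text
time: 54.8
eef_pos: [0.4996, -0.0388, 0.0813]
ee_rot: [0.215, 0.673, -0.215, 0.674]
force: [-1.0, -0.3, 2.3]
opening: 0.0117
t 54.8 p [ 0.4996 -0.0388  0.0813] yaw -35.4 q6 121.0 F [-0.97 -0.35  2.3 ] T [-0.061  0.346  0.484] tau6 0.528 op 0.0117 x [ 0.002  0.    -1.   ]
```

```bash
python3 -m pendant '[[[0.01,0,0,0,0,0,1],[0.02,0,0,0,0,0,1],[0.025,0,0,0,0,0,1],[0.025,0,0,0,0,0,1],[0.025,0,0,0,0,0,1],[0.025,0,0,0,0,0,1],[0.025,0,0,0,0,0,1],[0.025,0,0,0,0,0,1],[0.025,0,0,0,0,0,1],[0.025,0,0,0,0,0,1]]]'; python3 s.py
```

```text
time: 56.05
eef_pos: [0.4996, -0.0388, 0.0813]
ee_rot: [0.224, 0.67, -0.223, 0.672]
force: [-1.2, -0.7, 0.8]
opening: 0.0119
t 56.05 p [ 0.4996 -0.0388  0.0813] yaw -36.83 q6 122.4 F [-1.24 -0.74  0.83] T [-0.12   0.289  0.789] tau6 0.769 op 0.0119 x [ 0.002  0.    -1.   ]
```

```bash
python3 -m pendant '[[[0,0,0,0,0,0,0.4],[0,0,0,0,0,0,0.4],[0,0,0,-0.05,0,0,0.4],[0,0,0,-0.09,0,0,0.4],[0,0,0,-0.12,-0.02,-0.03,0.3],[0,0,0,-0.14,-0.05,-0.067,0.2],[0,0,0,-0.15,-0.08,-0.107,0.1],[0,0,0,-0.15,-0.1,-0.134,0],[0,0,0,-0.15,-0.1,-0.134,0],[0,0,0,-0.15,-0.1,-0.134,0]]]'; python3 - <<'E'
from s import *
from h import *
st()
acc={k:[] for k in W}; acs={k:[] for k in W}
for n in range(8):
  for cam,A in(("top",acc),("scene",acs)):
    d=env.read_camera(cam);P=full(d);hs=cv2.cvtColor(d["image"],cv2.COLOR_BGR2HSV)
    if n==0: np.savez(cam+"5.npz",**d);cv2.imwrite(f"pics/{cam}5f.png",d["image"])
    m=(hs[...,0]>3)&(hs[...,0]<22)&(hs[...,1]>120)
    for k,w in W.items():
        g=m&(np.hypot(P[...,0]-w[0],P[...,1]-w[1])<.0165)&(P[...,2]<.08)&(P[...,2]>.06);z=P[...,2][g]
        A[k]+=list(z)
for A in(acc,acs):
  for k in W:
    z=np.array(A[k]);print(k,len(z),round(z.mean()*1e3,2) if len(z) else 0,round(z.std()/max(1,len(z))**.5*1e3,2))
d=dict(np.load("scene5.npz"));cv2.imwrite("pics/scene5.png",cv2.resize(d["image"][150:265,205:335],None,fx=6,fy=6,interpolation=cv2.INTER_CUBIC))
d=dict(np.load("top5.npz"));cv2.imwrite("pics/top5.png",cv2.resize(d["image"][150:270,230:350],None,fx=5,fy=5,interpolation=cv2.INTER_CUBIC))
print(env.get_obs()["time"])
E
```

```text
time: 57.3
eef_pos: [0.333, -0.0386, 0.2313]
ee_rot: [0.224, 0.669, -0.223, 0.672]
force: [0.6, 0.1, -0.4]
opening: 0.0854
t 57.3 p [ 0.333  -0.0386  0.2313] yaw -36.86 q6 120.2 F [ 0.57  0.07 -0.38] T [-0.028 -0.037  0.018] tau6 0.003 op 0.0854 x [ 0.004 -0.    -1.   ]
A 0 0 nan
B 0 0 nan
C 0 0 nan
D 0 0 nan
A 0 0 nan
B 0 0 nan
C 0 0 nan
D 0 0 nan
58.1
  ret = _var(a, axis=axis, dtype=dtype, out=out, ddof=ddof,
  arrmean = um.true_divide(arrmean, div, out=arrmean,
  ret = ret.dtype.type(ret / rcount)
```

View pics/scene5.png

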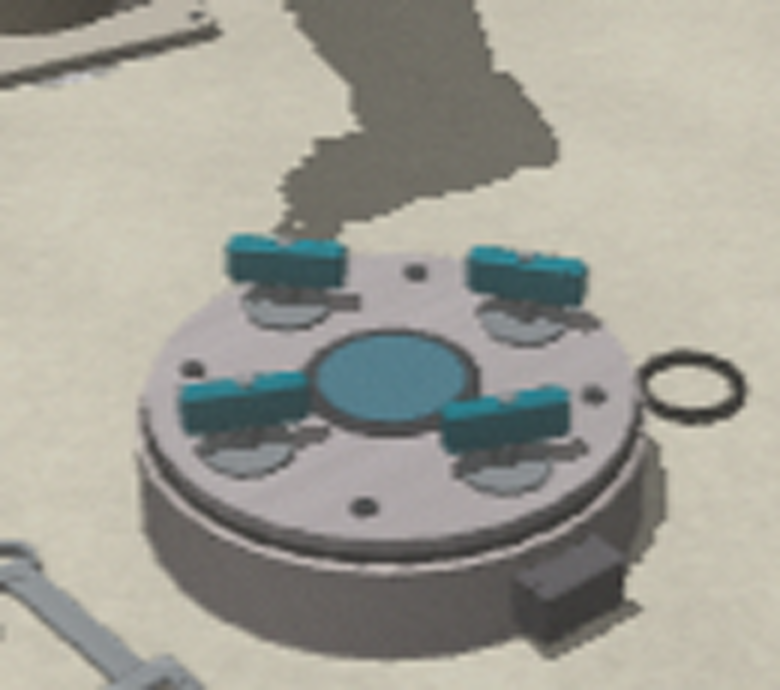

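View pics/top5f.png

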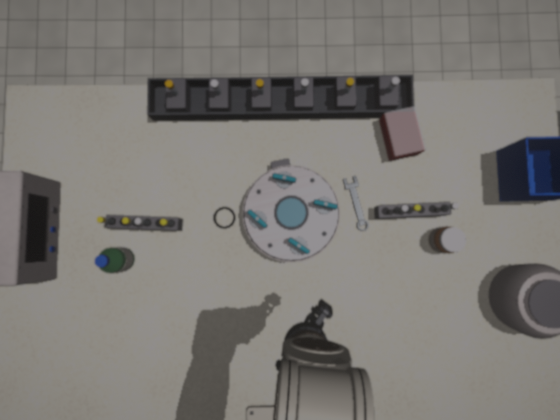

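All four orange rings have disappeared level with their bosses (around (285,305), (525,320), (250,450) and (505,470) in the crop). The bystanders are where they were.

```bash
python3 -c "
from cell import env
env.job_done();print(env.get_obs()['time'])"
```

```text
the job is handed in; nothing more can be done
the job is handed in; nothing more can be done
```

I tightened all four wing screws in two crosswise passes and handed the job in at about 58 s, with the gripper open and clear of the chamber. I couldn't tell from the pictures which screw was a, b, c or d, so I used my own names; each opposite pair was done together.

- **First pass** (right, left, then far, near, as seen from the robot): I felt each screw bite, then turned it about 21 to 22 degrees further. How well I could place the bite varied by screw, from ±3 to ±5 degrees. The camera depths showed the rings about 0.6 to 1.2 mm down (1 mm intended).
- **Second pass** (same order): I turned each screw in small steps until the torque rose clearly at the hard stop. In the last pictures all four rings are flush with no orange showing, and the bystanders are where they were.

**Torque readings:** these ran higher than stated, at a steady 0.5 Nm or so after the bite instead of 0.25. At the stops they read about 0.70 and 1.00 Nm for the first pair, then 1.00 and 0.78 Nm for the second. On the two screws that reached 1.00 Nm, the left and the far one, the insert may have slipped slightly. The last step was 0.04 rad on one and 0.035 rad on the other, so any twist is smaller than that and well under the 0.2 rad limit. I had no way to measure the twist directly.

**Regrasp:** the far screw was first gripped about 4 mm off centre and had to be released and regripped.

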